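Wedge the casting board level

ROBOT

A 7-joint arm with a two-finger parallel gripper is mounted at the origin on the work surface. World frame = base frame: x ahead of the robot, y to its left, z up, the work surface at z = 0. Lengths are in m, angles in rad, forces in N, time in s.
With the tool pointing down it reaches from about 0.425 to 0.925 m from the base axis. Payload 6.8 kg.
Tool frame: the origin (TCP) lies on the front face of the gripper's body, between the roots of the fingers; the fingertips stand 80 mm ahead of it and the grasp point (between the pads) lies 61 mm ahead of it (bot.grip_point_offset is the distance from the TCP to the grasp point, in m); x points along the fingers, y is the direction in which the jaws open and shut, and the axes are right-handed (so a half turn about x gives the same grasp; the last joint's range is limited). The gripper opens to 88 mm and grips with 3 to 60 N. Pads are 20 mm wide; open, the fingers measure 115 mm over their backs; the gripper's body (75 mm by 178 mm) begins 61 mm behind the grasp point.
Start: joints at [-1.423, 0.477, 0.022, 1.555, -0.011, 1.109, -0.083], TCP at [0.171, 0.653, 0.303] pointing down, gripper open.
Joint ranges: [-2.96, 2.96], [-0.34, 2.1], [-1.41, 1.46], [0.24, 2.44], [-1.37, 4.51], [0.17, 1.92], [-2.96, 2.96]. Speed limits (rad/s): [2.39, 2.39, 3.14, 3.14, 3.14, 3.14, 3.14].

INTERFACE

Orientations are given as a rotation vector (axis times angle).
In Python, from rig import bot gives the robot as it stands.
- The arm moves only by the shell command python3 -m creep 'ROWS' [OPENING] [FORCE]. ROWS is JSON, a list of rows, each a list of 4 numbers: the shift along the tool's x, y, z each as a share of 0.2 m, from -1 to 1, then the turn about the tool's x as a share of 2 pi rad, from -1 to 1. A call has 1 to 10 rows; each row is the pose to reach, as a shift and turn from the pose measured when the call began, along the tool's axes at that moment, turning the shorter way round; what a row does not reach only later rows make up. A row lasts 1/10 s, in which the tool goes at most 50 mm and 8.59 degrees, less where a joint would pass 70% of its speed; a pose out of reach is approached as far as the arm can. A call with a number of a shift or a turn outside -1 to 1 is refused whole. A call with a gripper value outside its range is refused whole. OPENING is the opening, from -1 (shut) to 1 (fully open), set as the call begins (- or left out, the last holds). The fingers move at their own pace and stop on an object; FORCE is the grip in N (left out, the last holds). Time passes only in rows, so rows that repeat a pose let the fingers close. It gives the time, the measured TCP pose, the force and the opening at its end, in the units of the state.
- bot.get_obs(): the state, without advancing time (a new reading comes with each control period).
- bot.grab_frame(name): name is "side" or "top" or "wrist"; returns the picture (420x560x3 uint8, red, green, blue); there is no depth.
- bot.camera_model(name): a dict with "intrinsics" (3x3 intrinsics, pixels), "xyz" and "rotation" of the camera in the world; the wrist camera has in their place "T_tool_cam" (4x4, takes a point from camera to tool coordinates, whose origin is the TCP and whose axes are the tool frame's). Camera axes: x right, y down, z forward; pixel columns grow to the right and rows downward; lengths in m; the calibration is good to about 2 mm. A picture is of the moment at which its call begins: read the wrist's pose just before it. camera_model takes no time and is no camera call.
- bot.close_job(): hands the job in, once; it reports no verdict.
The state is a dict: "time_s": time; "qpos": joint angles; "joint_vel": joint speeds; "joint_efforts": joint torques, N m; "position": TCP position; "tool_rot": TCP orientation; "contact_force": force on the tool from outside, world axes, zero at the start; "moment": the same for the moment, N m; "width": finger opening in m.
Only numpy, scipy, OpenCV 4.12 (cv2) and the standard library are available. Lean on these libraries where they do the work, as an engineer would, in place of code of your own. Each camera call takes 0.05 s, during which the arm holds its last target.

TASK

The near edge of the hinged casting board sags, so the plaster casts would set crooked. Take the loose metal wedge and push its thin end, flat on the table, under the middle of that edge until the board sits level and is held firmly up against its stops, tight but not forced; then let go. Do not press on the board itself, and leave the straight bar, the cup and the jar where they are.

Things in the scene. Friction and masses are not known exactly. Their poses are not given: they have to be found in the camera images.
- stand: Fixed dark steel frame, 240 x 216 mm, on the table, carrying the casting board. Origin: middle of its near side, on the table, straight below the studs. +x points level from near edge to hinge: the way to push the wedge; z up. Between y = -80 and 80 mm the space under the near edge is open; an upright clip, 60 mm tall, stands at y = +/-99 mm.
- board: Hinged plywood board, 218 x 176 x 15 mm, about 0.45 kg, with a black tray of white plaster casts on it from 70 mm behind the studs (tops under 40 mm above the board). Origin: mid-thickness, over the studs; the hinge axis lies 200 mm behind it (+x), 34 mm above the table. z normal to the board, vertical when level. Starts 0.045 rad (9 mm) low at the near edge. Its top is 42 mm above the table when level.
- edge (a point): Middle of the board's underside near its near edge (the board overhangs it by 8 mm towards the robot); 27 mm above the table when level. A bar with two round-headed steel studs, 24 mm apart in y, is screwed in here and rides on the wedge. The studs reach 8 to 12 mm below this point, differing each time and not measured, so the depth at which the wedge goes tight (55 to 78 mm) must be felt.
- stop (a point): Underside of the left near clip's upper lip: with its twin on the right it is the firm stop that the board's top meets when level. Until then pushing the wedge, not pressed down, takes some 3 to 9 N (1 to 2 N before the studs touch); at the stop it climbs by 10 N or more within 1 mm. A push of 14 to 18 N leaves the board properly tight; well over 25 N is forcing it.
- wedge: Loose bare aluminium wedge, 0.4 kg. Origin: on the underside below the centre of its tail block, 40 (x) x 36 (y) x 40 mm tall, the place to grip (across y). From x = 20 mm a ramp 50 mm wide falls evenly along +x from 24 mm to 4 mm thick at x = 120 mm. Mass centre 30 mm ahead of the origin. Starts flat on the table, left or right of the frame, thin end away from the robot.
- wedge_tip (a point): Middle of the wedge's thin end, on its underside. The taper is 1 in 5 and its smooth faces have friction about 0.35, so the wedge holds by itself when let go under the board. The tail block's upright rear face, 20 mm behind the wedge's origin, can be pushed on, low down so that it does not tip forward.
- bar: Loose straight aluminium bar with the same 40 x 36 x 40 mm tail block but an even body, 24 mm thick, 50 mm wide, from x = 20 to 120 mm: not tapered, leave alone. Origin below the centre of its block. Lies on the other side of the frame from the wedge.
- cup: Loose white plastic cup, 76 mm across, 100 mm tall, origin at the centre of its underside; leave alone.
- jar: Loose white jar with brass lid, 68 mm across, 85 mm tall, origin at the centre of its underside; leave alone.
Things that resemble listed ones, but are neither listed nor needed, are in the scene too. What is shaped like the wedge but blue, pink or purple is not meant.

How it is judged:
On the way, in this order (a step that is already met when the one before it is completed fails the run):
1. the wedge lies flat with its thin end under the middle of the board's near edge, the board still sagging (x of wedge_tip in the frame of stand above 0.003 m and angle between wedge's own z axis and vertical below 0.04 rad and y of wedge_tip in the frame of stand between -0.03 and 0.03 m and not (angle between board's own z axis and vertical below 0.01 rad)), for 0.1 s.
2. the board is level and tight on the wedge (angle between board's own z axis and vertical below 0.01 rad and angle between wedge's own z axis and vertical below 0.04 rad and y of wedge_tip in the frame of stand between -0.03 and 0.03 m and contact force between wedge and board above 4.5 N), for 0.2 s.
At the end, for the whole second after the job is handed in: The board is level within 0.010 rad, the wedge lies flat (within 0.04 rad) under it with its thin end at least 40 mm past the studs and within 30 mm of the middle, the contact force between wedge and board is between 4.5 and 26 N (tight, not forced), and both are at rest (all of step 2 and x of wedge_tip in the frame of stand above 0.04 m and contact force between wedge and board below 26 N and linear speed of each of wedge, board below 0.01 m/s); the robot touches nothing.
It fails at once if the wedge is forced: more than 30 N between wedge and board (contact force between wedge and board above 30 N).
It fails at once if the robot presses on the board with more than 3 N (contact force between any of the arm, the fingers and board above 3 N).
It fails at once if the straight bar, the cup or the jar is moved by more than 20 mm (distance of any of bar, cup, jar from where it was at the start of the episode above 0.02 m).
It also fails if it takes over 61 s, if anything falls off the work surface, if the arm or the gripper's body presses on something with over 40 N, if the wrist force passes 120 N, or if a joint passes its speed limit or range.

## Working session

There is one attempt and no reset: what is moved stays moved. The work goes in short steps, Python scripts to look and compute and a shell command to move; the robot and the scene stay as the last step left them, time stands still between calls to the robot, and variables do not carry over. Pictures are saved under pics/ and viewed, and the job is handed in when it is done.

```bash
ls; mkdir -p pics; python3 - <<'E'
from rig import bot
import cv2, numpy as np
np.set_printoptions(precision=4,suppress=True)
print(bot.get_obs()); print(bot.grip_point_offset)
for n in ["side","top","wrist"]:
    print(n,bot.camera_model(n))
for n in ["side","top"]:
    cv2.imwrite(f"pics/{n}0.png",bot.grab_frame(n)[:,:,::-1])
E
```

```text
pics
{'time_s': 0.0, 'qpos': array([-1.4231,  0.4778,  0.0224,  1.5564, -0.0115,  1.1093, -0.0831]), 'joint_vel': array([-0.001 , -0.    ,  0.0001, -0.0001, -0.0008, -0.0003,  0.0008]), 'joint_efforts': array([ -0.0007, -58.2857,   1.5344, -27.2609,  -0.0544,   0.0169,
         0.0001]), 'position': array([0.1707, 0.6526, 0.3017]), 'tool_rot': array([ 0.1994,  1.5616, -0.2022]), 'contact_force': array([0.0548, 0.062 , 0.0363]), 'moment': array([ 0.0156, -0.0365, -0.023 ]), 'width': 0.08764088338079389}
0.0613
side {'intrinsics': array([[410.8302,   0.    , 282.938 ],
       [  0.    , 410.8302, 218.383 ],
       [  0.    ,   0.    ,   1.    ]]), 'xyz': array([ 0.3684, -0.8065,  0.5379]), 'rotation': array([-2.057 ,  0.1699, -0.0995])}
top {'intrinsics': array([[396.6985,   0.    , 277.4119],
       [  0.    , 396.6985, 219.978 ],
       [  0.    ,   0.    ,   1.    ]]), 'xyz': array([0.4478, 0.0433, 1.1606]), 'rotation': array([-2.2026,  2.1674, -0.0256])}
wrist {'intrinsics': array([[356.1978,   0.    , 284.2853],
       [  0.    , 356.1978, 208.7515],
       [  0.    ,   0.    ,   1.    ]]), 'T_tool_cam': array([[-0.0004, -0.3051,  0.9523, -0.0818],
       [ 1.    , -0.0003,  0.0003, -0.0007],
       [ 0.0002,  0.9523,  0.3051, -0.0846],
       [ 0.    ,  0.    ,  0.    ,  1.    ]])}
```

View pics/top0.png

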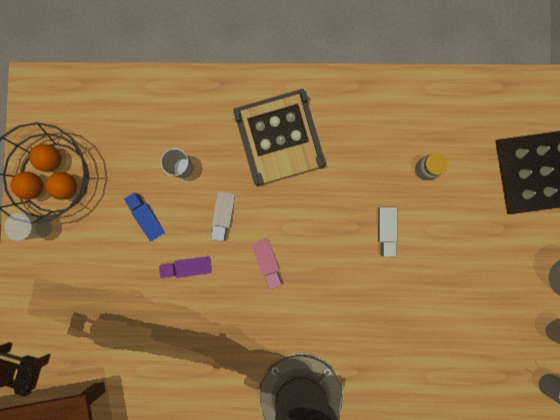

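View pics/side0.png

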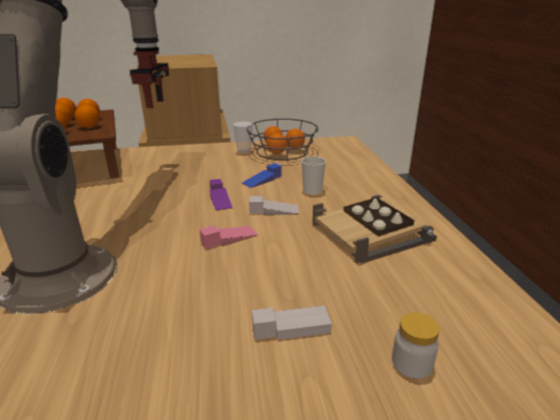

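```bash
python3 - <<'E'
import cv2, numpy as np
t=cv2.imread("pics/top0.png"); s=cv2.imread("pics/side0.png")
cv2.imwrite("pics/c1.png",cv2.resize(t[80:260,190:350],None,fx=3.3,fy=3.3,interpolation=cv2.INTER_CUBIC))
a=cv2.resize(s[185:225,230:310],(640,320),interpolation=cv2.INTER_CUBIC)
b=cv2.resize(s[300:345,240:340],(640,288),interpolation=cv2.INTER_CUBIC)
cv2.imwrite("pics/c2.png",np.vstack([a,b])[:600])
E
```

```text
(no output)
```

View pics/c1.png

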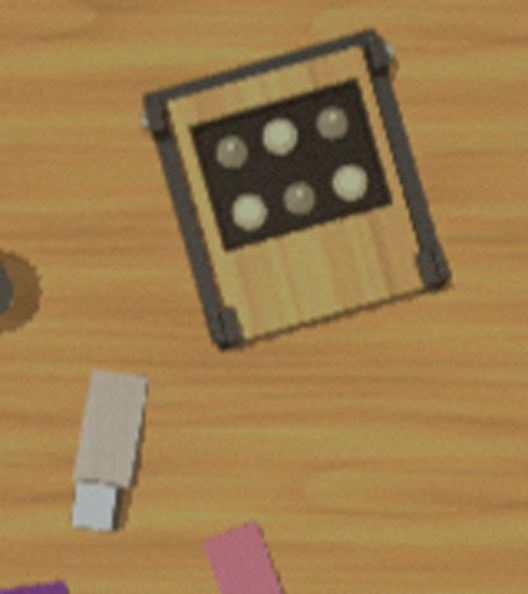

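View pics/c2.png

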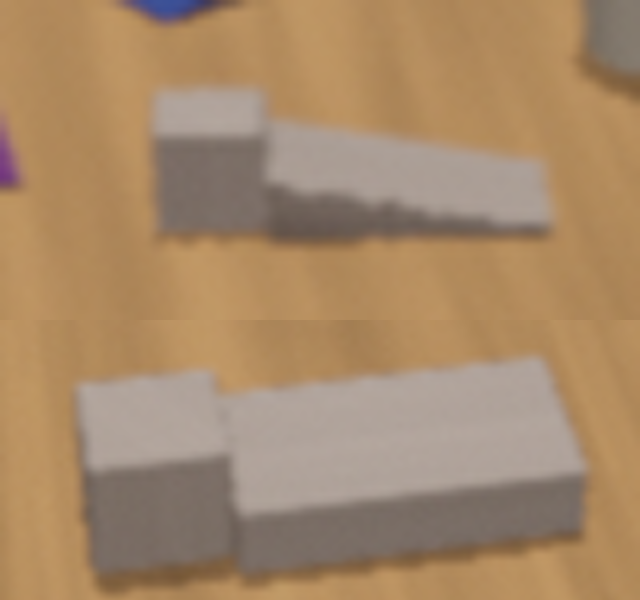

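```bash
cat > h.py <<'E'
import numpy as np, cv2
from scipy.spatial.transform import Rotation as R
from rig import bot
np.set_printoptions(precision=4,suppress=True)
def cam(n,obs=None):
    m=bot.camera_model(n); K=m["intrinsics"]
    if n=="wrist":
        T=np.eye(4);T[:3,:3]=R.from_rotvec(obs["tool_rot"]).as_matrix();T[:3,3]=obs["position"]
        T=T@m["T_tool_cam"]; return K,T[:3,:3],T[:3,3]
    r=m["rotation"]; r=np.array(r)
    return K,(R.from_rotvec(r).as_matrix() if r.ndim==1 else r),np.array(m["xyz"])
def cast(c,uv,z):
    K,Rm,p=c; uv=np.atleast_2d(uv).astype(float)
    d=(Rm@np.linalg.inv(K)@np.c_[uv,np.ones(len(uv))].T).T
    return p+d*((z-p[2])/d[:,2])[:,None]
def proj(c,P):
    K,Rm,p=c; q=(K@(Rm.T@(np.atleast_2d(P)-p).T)).T
    return q[:,:2]/q[:,2:]
E
python3 - <<'E'
from h import *
c=cam("top")
def px(l,s=3.3,o=(190,80)): return (np.array(l)+.5)/s-.5+np.array(o)
blk=cast(c,px([(78,482),(118,486),(113,530),(72,525)]),.04); print("blk",blk.mean(0),blk)
tip=cast(c,px([(93,370),(148,377)]),.004); print("tip",tip.mean(0))
d=tip.mean(0)-blk.mean(0); print("yaw",np.arctan2(d[1],d[0]),np.hypot(*d[:2]))
cl=cast(c,px([(227,328),(433,270)]),.06);print("clips",cl,np.linalg.norm(cl[0]-cl[1]))
d=cl[0]-cl[1];print("yaw",np.arctan2(-d[0],d[1]),cl.mean(0))
be=cast(c,px([(243,346),(420,294)]),.033);print("board near edge",be,np.linalg.norm(be[0]-be[1]),be.mean(0))
d=be[0]-be[1];print("yaw",np.arctan2(-d[0],d[1]))
# tray corners
tr=cast(c,px([(191,127),(357,80),(391,203),(228,250)]),.045);print("tray",tr)
d=(tr[0]-tr[3]+tr[1]-tr[2]);print("yaw tray",np.arctan2(d[1],d[0]))
E
```

```text
blk [0.4621 0.2377 0.04  ] [[0.4823 0.2531 0.04  ]
 [0.4794 0.2185 0.04  ]
 [0.4416 0.2219 0.04  ]
 [0.4453 0.2573 0.04  ]]
tip [0.5807 0.2242 0.004 ]
yaw -0.11346725382822515 0.11927819236334859
clips [[ 0.6142  0.1258  0.06  ]
 [ 0.6658 -0.0478  0.06  ]] 0.1810415796283962
yaw 0.28914043595419114 [0.64  0.039 0.06 ]
board near edge [[ 0.6027  0.1136  0.033 ]
 [ 0.6501 -0.039   0.033 ]] 0.15976964967682686 [0.6264 0.0373 0.033 ]
yaw 0.30068108398587406
tray [[ 0.7911  0.1614  0.045 ]
 [ 0.8336  0.0184  0.045 ]
 [ 0.7264 -0.0123  0.045 ]
 [ 0.684   0.1273  0.045 ]]
yaw tray 0.29397051204099733
```

```bash
cat >> h.py <<'E'
def goal(P,yaw):
    """TCP goal P (world), wedge-frame yaw: jaws across the wedge's y. prints units"""
    o=bot.get_obs(); M=R.from_rotvec(o["tool_rot"]).as_matrix()
    s=M.T@(np.array(P)-o["position"])/0.2
    w=np.array([-np.sin(yaw),np.cos(yaw),0]); wt=M.T@w
    a=np.arctan2(wt[2],wt[1]); a=(a+np.pi/2)%np.pi-np.pi/2
    print("t",o["time_s"],"pos",o["position"],"units",s,"turn",a/2/np.pi,"deg",np.degrees(a),"| axes x",M[:,0],"z",M[:,2],"q7",o["qpos"][6],"F",o["contact_force"],"w",o["width"])
E
python3 -c "
from h import *
goal([.462,.238,.22],-.113)
c=cam('top')
print(cast(c,[(255,242),(270,240),(279,285),(266,287)],.02))
print(cast(c,[(175,163)],.1))"
```

```text
t 0.1 pos [0.1707 0.6527 0.3018] units [ 0.4119 -1.6367  1.9336] turn -0.022723665349658896 deg -8.180519525877202 | axes x [-0.0003 -0.0015 -1.    ] z [ 0.9675 -0.253   0.0001] q7 -0.08308928564756354 F [-0.2909 -0.4691  0.2645] w 0.08784352484638512
[[0.438  0.1352 0.02  ]
 [0.4444 0.0921 0.02  ]
 [0.3165 0.0642 0.02  ]
 [0.3101 0.1012 0.02  ]]
[[0.649  0.3503 0.1   ]]
```

```bash
python3 -m creep '[[0,-0.8,0.95,-0.02],[0,-0.8,0.95,-0.02],[0,-0.8,0.95,-0.02],[0,-0.8,0.95,-0.02],[0,-0.8,0.95,-0.02],[0,-0.8,0.95,-0.02],[0,-0.8,0.95,-0.02]]' 1 40
python3 -c "
from h import *
goal([.462,.238,.22],-.113)"
```

```text
time_s: 0.8
position: [0.3148, 0.4488, 0.3021]
tool_rot: [0.103, 1.569, -0.106]
contact_force: [-0.6, -0.3, 0.7]
width: 0.0878
t 0.8 pos [0.3148 0.4488 0.3021] units [ 0.412  -0.9465  0.8693] turn -0.0031722474615790285 deg -1.1420090861684502 | axes x [-0.0004 -0.0016 -1.    ] z [ 0.9912 -0.1325 -0.0001] q7 0.3807612158003139 F [-0.5883 -0.2876  0.7041] w 0.08775241637813813
```

```bash
python3 -m creep '[[0.3,-0.945,0.87,-0.003],[0.3,-0.945,0.87,-0.003],[0.3,-0.945,0.87,-0.003],[0.3,-0.945,0.87,-0.003],[0.3,-0.945,0.87,-0.003],[0.3,-0.945,0.87,-0.003],[0.3,-0.945,0.87,-0.003],[0.3,-0.945,0.87,-0.003]]'
python3 -c "
from h import *
goal([.462,.238,.085],-.113)
o=bot.get_obs();cv2.imwrite('pics/w1.png',bot.grab_frame('wrist')[:,:,::-1])
c=cam('wrist',o)
print(proj(c,[[.462,.238,.04],[.5807,.2242,.004],[.635,.039,0]]))"
```

```text
time_s: 1.6
position: [0.4614, 0.2404, 0.2423]
tool_rot: [0.087, 1.57, -0.089]
contact_force: [-0.5, -0.5, -1.0]
width: 0.0876
t 1.6 pos [0.4614 0.2404 0.2423] units [ 0.7863 -0.011   0.0049] turn 0.0002045669564088086 deg 0.0736441043071711 | axes x [-0.0011 -0.001  -1.    ] z [ 0.9938 -0.1115 -0.0009] q7 0.9221739271487456 F [-0.525  -0.5415 -0.9504] w 0.08759736065456904
[[282.408  202.7536]
 [282.3547 303.6669]
 [121.5816 360.4059]]
```

View pics/w1.png

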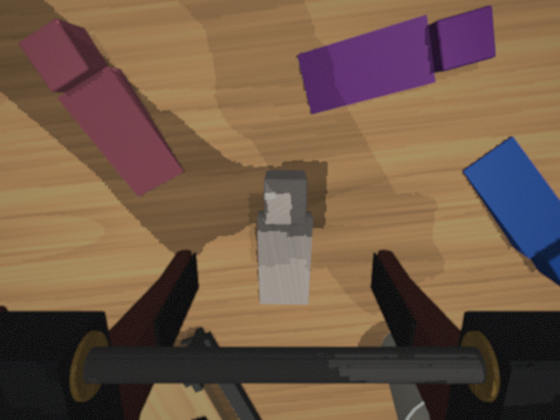

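```bash
python3 -m creep '[[0.25,0,0,0],[0.5,0,0,0],[0.7,0,0,0],[0.79,0,0,0],[0.795,0,0,0],[0.795,0,0,0]]'
python3 -c "
from h import *
goal([.462,.238,.083],-.113)"
```

```text
time_s: 2.25
position: [0.4602, 0.243, 0.0832]
tool_rot: [0.084, 1.571, -0.084]
contact_force: [-0.2, -0.4, 1.3]
width: 0.0878
t 2.25 pos [0.4602 0.243  0.0832] units [ 0.0012 -0.0238  0.0117] turn 0.0009360958119422033 deg 0.3369944922991932 | axes x [-0.0015  0.0001 -1.    ] z [ 0.9943 -0.1069 -0.0015] q7 0.9766786868509516 F [-0.1729 -0.3801  1.3115] w 0.08781671344845567
```

```bash
python3 -m creep '[[0,-0.02,0.01,0],[0,-0.02,0.01,0],[0,-0.02,0.01,0]]'
python3 -m creep '[[0,0,0,0],[0,0,0,0],[0,0,0,0],[0,0,0,0],[0,0,0,0],[0,0,0,0],[0,0,0,0],[0,0,0,0]]' -1 40
python3 -c "
from h import *
goal([.462,.238,.083],-.113)"
```

```text
time_s: 2.55
position: [0.4619, 0.2391, 0.0839]
tool_rot: [0.085, 1.57, -0.083]
contact_force: [0.1, 0.3, -0.6]
width: 0.0874
time_s: 3.35
position: [0.4619, 0.2392, 0.0839]
tool_rot: [0.085, 1.57, -0.083]
contact_force: [-0.5, 0.8, 0.5]
width: 0.0362
t 3.35 pos [0.4619 0.2392 0.0839] units [ 0.0043 -0.0061  0.001 ] turn 0.0009850446532538642 deg 0.3546160751713911 | axes x [-0.0007  0.0009 -1.    ] z [ 0.9943 -0.1066 -0.0008] q7 0.9847610420474717 F [-0.4774  0.8421  0.5002] w 0.0361734628643107
```

```bash
python3 -m creep '[[-0.2,0,0,0],[-0.2,0,0,0],[-0.2,0,0,0],[-0.2,0,0,0]]'
python3 -c "
from h import *
goal([.4817,-.0068,.125],.29)"
```

```text
time_s: 3.75
position: [0.4611, 0.2387, 0.1228]
tool_rot: [0.084, 1.572, -0.084]
contact_force: [0.3, -0.5, -4.3]
width: 0.0356
t 3.75 pos [0.4611 0.2387 0.1228] units [-0.0111 -1.2097  0.2332] turn -0.06313485500403213 deg -22.728547801451565 | axes x [-0.0024 -0.0002 -1.    ] z [ 0.9943 -0.1065 -0.0024] q7 0.9730393178933437 F [ 0.2716 -0.4995 -4.3012] w 0.03557202453932549
```

```bash
python3 -m creep '[[0,-0.1,0.02,-0.006],[0,-0.25,0.05,-0.013],[0,-0.4,0.08,-0.02],[0,-0.55,0.11,-0.03],[0,-0.7,0.14,-0.038],[0,-0.82,0.16,-0.045],[0,-0.92,0.18,-0.05],[0,-0.98,0.19,-0.055],[0,-1,0.2,-0.06],[0,-1,0.2,-0.063]]'
python3 -c "
from h import *
goal([.4817,-.0068,.125],.29)"
```

```text
time_s: 4.75
position: [0.4788, 0.0345, 0.1217]
tool_rot: [-0.227, 1.564, 0.226]
contact_force: [0.4, 0.3, -3.7]
width: 0.0358
t 4.75 pos [0.4788 0.0345 0.1217] units [-0.0165 -0.2019 -0.0451] turn -0.00027050306474097523 deg -0.09738110330675108 | axes x [-0.0046 -0.0008 -1.    ] z [ 0.9587  0.2843 -0.0047] q7 1.6867523650301701 F [ 0.3693  0.3374 -3.7306] w 0.03580189873273064
```

```bash
python3 -m creep '[[0,-0.08,-0.02,0],[0,-0.15,-0.035,0],[0,-0.2,-0.045,0],[0,-0.2,-0.045,0],[0,-0.2,-0.045,0]]'
python3 - <<'E'
from h import *
goal([.4817,-.0068,.125],.29)
o=bot.get_obs()
f={n:bot.grab_frame(n)[:,:,::-1] for n in ("top","side","wrist")}
for n in f: cv2.imwrite(f"pics/{n}2.png",f[n])
a=cv2.resize(f["top"][80:260,190:350],None,fx=2.5,fy=2.5,interpolation=cv2.INTER_CUBIC)
b=cv2.resize(f["side"][160:290,230:440],(400,248),interpolation=cv2.INTER_CUBIC)
b=cv2.copyMakeBorder(b,0,450-248,0,0,cv2.BORDER_CONSTANT)
cv2.imwrite("pics/c3.png",np.hstack([a,b]))
S=np.array([.635,.039]);u=np.array([np.cos(.29),np.sin(.29)]);v=np.array([-u[1],u[0]])
W=lambda x,y,z:np.r_[S+u*x+v*y,z]
for n in f:
    print(n,proj(cam(n,o),[W(0,.09,.06),W(0,-.09,.06),W(-.008,.08,.033),W(-.008,-.08,.033)]))
E
```

```text
time_s: 5.25
position: [0.4815, -0.0059, 0.1214]
tool_rot: [-0.226, 1.564, 0.227]
contact_force: [-0.3, -0.9, -3.7]
width: 0.0356
t 5.25 pos [ 0.4815 -0.0059  0.1214] units [-0.0179 -0.0048 -0.0002] turn -0.00024527966853315255 deg -0.08830068067193492 | axes x [-0.0051 -0.0005 -1.    ] z [ 0.9587  0.2845 -0.005 ] q7 1.77296771357552 F [-0.2762 -0.913  -3.6871] w 0.035573278118824284
top [[258.5923 180.7974]
 [320.6557 163.2691]
 [263.3768 183.906 ]
 [317.2547 168.6959]]
side [[316.0869 206.3221]
 [356.1278 238.2374]
 [314.975  217.7225]
 [349.7558 247.0932]]
wrist [[436.139  529.9342]
 [131.5606 530.8039]
 [405.6804 473.9455]
 [161.9741 474.6104]]
```

View pics/c3.png

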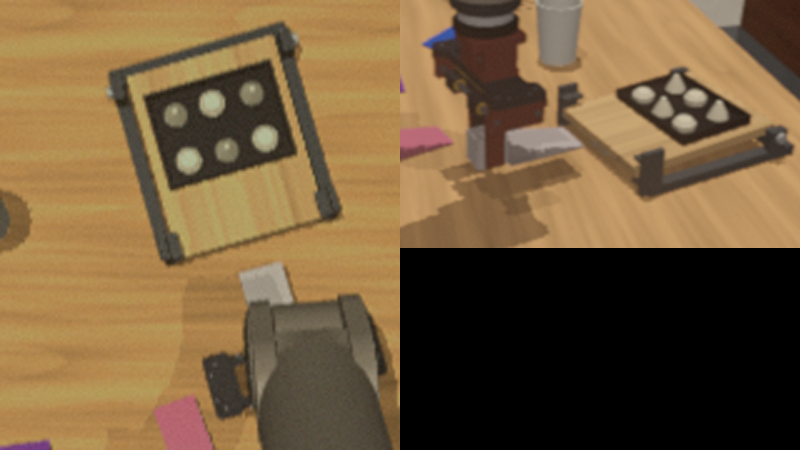

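View pics/wrist2.png

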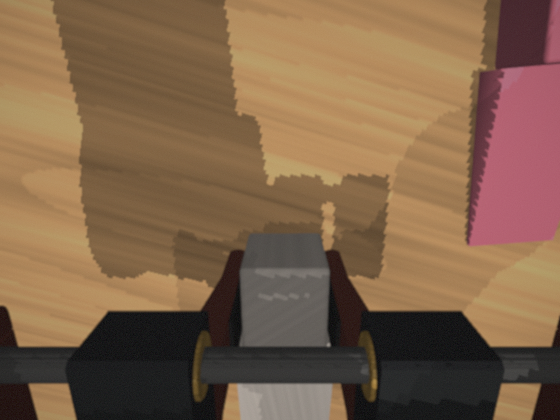

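```bash
python3 -m creep '[[0.06,-0.005,0,0],[0.12,-0.005,0,0],[0.16,-0.005,0,0],[0.175,-0.005,0,0],[0.18,-0.005,0,0],[0.18,-0.005,0,0],[0.18,-0.005,0,0]]'
python3 -c "
from h import *
goal([.4817,-.0068,.0839],.29)"
```

```text
time_s: 6.1
position: [0.4819, -0.0065, 0.0859]
tool_rot: [-0.227, 1.563, 0.228]
contact_force: [0.5, -0.1, -3.5]
width: 0.0361
t 6.1 pos [ 0.4819 -0.0065  0.0859] units [ 0.0098 -0.0012 -0.0014] turn -8.427339339210878e-05 deg -0.03033842162115916 | axes x [-0.0042 -0.0004 -1.    ] z [ 0.9584  0.2854 -0.0041] q7 1.778518947847465 F [ 0.465  -0.0643 -3.4657] w 0.036053800683962314
```

```bash
python3 -m creep '[[0.004,0,0,0],[0.008,0,0,0],[0.01,0,0,0],[0.01,0,0,0]]'
python3 -m creep '[[0,0,0,0],[0,0,0,0],[0,0,0,0],[0,0,0,0],[0,0,0,0],[0,0,0,0]]' 0
python3 - <<'E'
from h import *
o=bot.get_obs()
f={n:bot.grab_frame(n)[:,:,::-1] for n in ("side","wrist")}
a=cv2.resize(f["side"][160:290,230:440],(640,396),interpolation=cv2.INTER_CUBIC)
cv2.imwrite("pics/c4.png",a); cv2.imwrite("pics/w4.png",f["wrist"])
goal([.4817,-.0068,.0839],.29)
E
```

```text
time_s: 6.5
position: [0.482, -0.0065, 0.0841]
tool_rot: [-0.227, 1.563, 0.228]
contact_force: [-2.0, 0.4, -0.8]
width: 0.0356
time_s: 7.1
position: [0.4821, -0.0065, 0.0841]
tool_rot: [-0.227, 1.562, 0.228]
contact_force: [-0.5, -0.3, -0.4]
width: 0.0439
t 7.2 pos [ 0.482  -0.0065  0.0841] units [ 0.0008 -0.0011 -0.002 ] turn -7.661747424100018e-05 deg -0.027582290726760064 | axes x [-0.0037 -0.0003 -1.    ] z [ 0.9584  0.2855 -0.0037] q7 1.778742638478043 F [ 0.214  -0.4138 -0.8005] w 0.04415014245861299
```

View pics/c4.png

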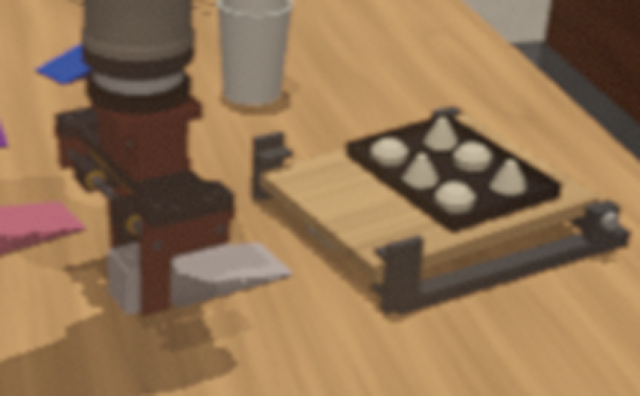

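View pics/w4.png

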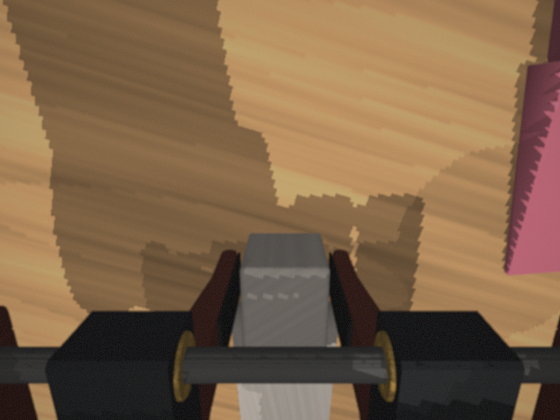

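```bash
python3 -m creep '[[-0.1,0,0,0],[-0.2,0,0,0],[-0.27,0,0,0],[-0.27,0,0,0],[-0.27,0,-0.1,0],[-0.27,0,-0.2,0],[-0.27,0,-0.22,0],[-0.27,0,-0.22,0]]' 
python3 -m creep '[[0,0,0,0],[0,0,0,0],[0.1,0,0,0],[0.2,0,0,0],[0.26,0,0,0],[0.265,0,0,0],[0.265,0,0,0]]' -1 40
python3 -c "
from h import *
goal([.4820-.044*.958,-.0065-.044*.286,.0845],.29)"
```

```text
time_s: 8.0
position: [0.4397, -0.0191, 0.1378]
tool_rot: [-0.227, 1.563, 0.227]
contact_force: [-0.1, -0.3, -0.4]
width: 0.0437
time_s: 8.7
position: [0.4397, -0.0191, 0.0848]
tool_rot: [-0.227, 1.564, 0.227]
contact_force: [-0.2, -0.3, 1.6]
width: 0.0006
t 8.7 pos [ 0.4397 -0.0191  0.0848] units [ 0.0015 -0.0002  0.0007] turn -0.00011112399166632357 deg -0.04000463699987649 | axes x [-0.0048 -0.0004 -1.    ] z [ 0.9584  0.2853 -0.0047] q7 1.7962018473778132 F [-0.1828 -0.275   1.5507] w 0.0006035069036480238
```

```bash
python3 -m creep '[[0,0,0.03,0],[0,0,0.06,0],[0,0,0.08,0],[0,0,0.1,0],[0,0,0.13,0],[0,0,0.16,0],[0,0,0.19,0],[0,0,0.2,0],[0,0,0.2,0]]' 
cat >> h.py <<'E'
def rep():
    o=bot.get_obs();S=np.array([.635,.039]);u=np.array([np.cos(.29),np.sin(.29)]);v=np.array([-u[1],u[0]])
    d=o["position"][:2]-S
    print("t",round(o["time_s"],2),"TCP in stand x %.4f y %.4f z %.4f, est tip x %.4f"%(d@u,d@v,o["position"][2],d@u+.15),"push %.1f lat %.1f"%(-(o["contact_force"][:2]@u),o["contact_force"][:2]@v),"F",o["contact_force"])
E
python3 - <<'E'
from h import *
rep()
f={n:bot.grab_frame(n)[:,:,::-1] for n in ("side","top")}
a=cv2.resize(f["side"][160:290,230:440],(640,396),interpolation=cv2.INTER_CUBIC)
cv2.imwrite("pics/c5.png",a)
b=cv2.resize(f["top"][80:260,190:350],None,fx=3.3,fy=3.3,interpolation=cv2.INTER_CUBIC)
cv2.imwrite("pics/t5.png",b)
E
```

```text
time_s: 9.6
position: [0.479, -0.0073, 0.0846]
tool_rot: [-0.227, 1.562, 0.228]
contact_force: [0.3, -0.7, 0.8]
width: 0.0002
t 9.6 TCP in stand x -0.1628 y 0.0002 z 0.0846, est tip x -0.0128 push -0.1 lat -0.7 F [ 0.2642 -0.6709  0.7953]
```

View pics/c5.png

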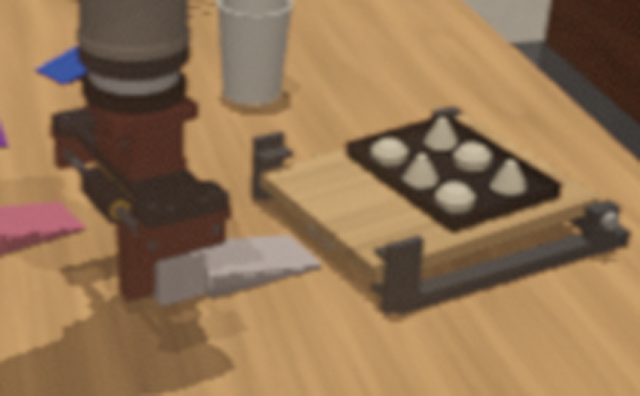

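View pics/t5.png

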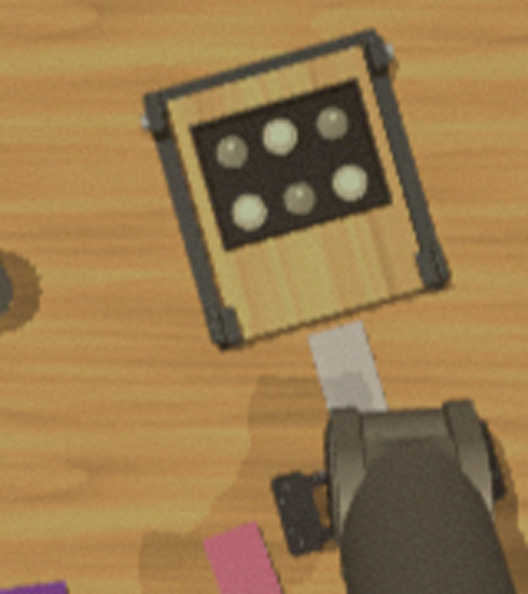

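```bash
python3 -m creep '[[0,0.003,0.02,0],[0,0.003,0.04,0],[0,0.003,0.06,0],[0,0.003,0.08,0],[0,0.003,0.1,0],[0,0.003,0.12,0],[0,0.003,0.13,0],[0,0.003,0.13,0]]'; python3 -c "
from h import *
rep()"
python3 -m creep '[[0,0,0.01,0],[0,0,0.02,0],[0,0,0.03,0],[0,0,0.04,0],[0,0,0.05,0],[0,0,0.05,0]]'; python3 -c "
from h import *
rep()"
```

```text
time_s: 10.5
position: [0.504, 0.0007, 0.0846]
tool_rot: [-0.227, 1.561, 0.228]
contact_force: [0.4, 0.7, 0.1]
width: 0.0008
t 10.5 TCP in stand x -0.1365 y 0.0008 z 0.0846, est tip x 0.0135 push -0.6 lat 0.5 F [0.4073 0.6908 0.0792]
time_s: 11.1
position: [0.5141, 0.0038, 0.0846]
tool_rot: [-0.227, 1.56, 0.228]
contact_force: [-0.8, -0.6, -0.6]
width: 0.0004
t 11.1 TCP in stand x -0.1259 y 0.0008 z 0.0846, est tip x 0.0241 push 1.0 lat -0.3 F [-0.8177 -0.6049 -0.6412]
```

```bash
python3 -m creep '[[0,0,0.01,0],[0,0,0.02,0],[0,0,0.03,0],[0,0,0.04,0],[0,0,0.05,0]]'; python3 -c "
from h import *
rep()"
python3 -m creep '[[0,0,0.01,0],[0,0,0.02,0],[0,0,0.03,0],[0,0,0.04,0],[0,0,0.05,0]]'; python3 - <<'E'
from h import *
rep()
f={n:bot.grab_frame(n)[:,:,::-1] for n in ("side","top")}
a=cv2.resize(f["side"][160:290,230:440],(640,396),interpolation=cv2.INTER_CUBIC)
b=cv2.resize(f["top"][120:200,220:340],None,fx=3.3,fy=3.3,interpolation=cv2.INTER_CUBIC)
cv2.imwrite("pics/c6.png",a); cv2.imwrite("pics/t6.png",b)
E
```

```text
time_s: 11.6
position: [0.5216, 0.0059, 0.0843]
tool_rot: [-0.227, 1.566, 0.227]
contact_force: [-7.3, -2.7, 6.9]
width: 0.0004
t 11.6 TCP in stand x -0.1182 y 0.0007 z 0.0843, est tip x 0.0318 push 7.8 lat -0.5 F [-7.328  -2.7079  6.9027]
time_s: 12.1
position: [0.5291, 0.008, 0.0839]
tool_rot: [-0.227, 1.57, 0.227]
contact_force: [-7.5, -2.8, 7.0]
width: 0.0006
t 12.1 TCP in stand x -0.1103 y 0.0006 z 0.0839, est tip x 0.0397 push 8.0 lat -0.5 F [-7.4809 -2.7861  7.0422]
```

View pics/c6.png

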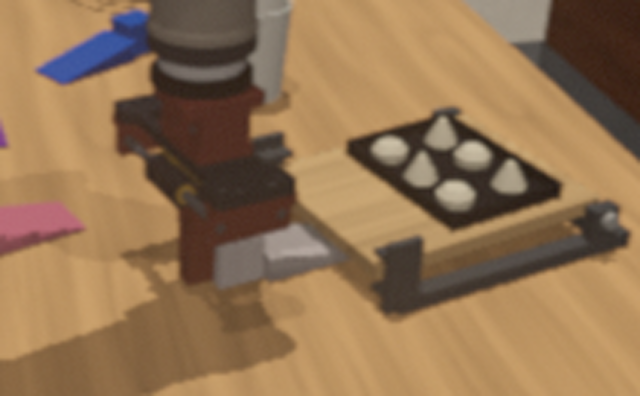

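View pics/t6.png

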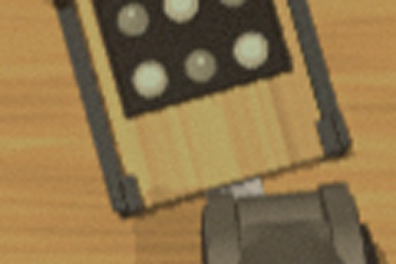

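```bash
python3 -m creep '[[-0.002,0,-0.01,0],[-0.004,0,-0.02,0],[-0.004,0,-0.02,0]]'; python3 - <<'E'
from h import *
rep()
f={n:bot.grab_frame(n)[:,:,::-1] for n in ("side",)}
a=cv2.resize(f["side"][190:270,290:390],(800,600),interpolation=cv2.INTER_CUBIC)
cv2.imwrite("pics/c7.png",a)
E
```

```text
time_s: 12.5
position: [0.5263, 0.0072, 0.085]
tool_rot: [-0.227, 1.568, 0.227]
contact_force: [-1.0, 0.4, 0.6]
width: 0.0006
t 12.5 TCP in stand x -0.1133 y 0.0006 z 0.0850, est tip x 0.0367 push 0.8 lat 0.7 F [-1.0121  0.4214  0.5628]
```

View pics/c7.png

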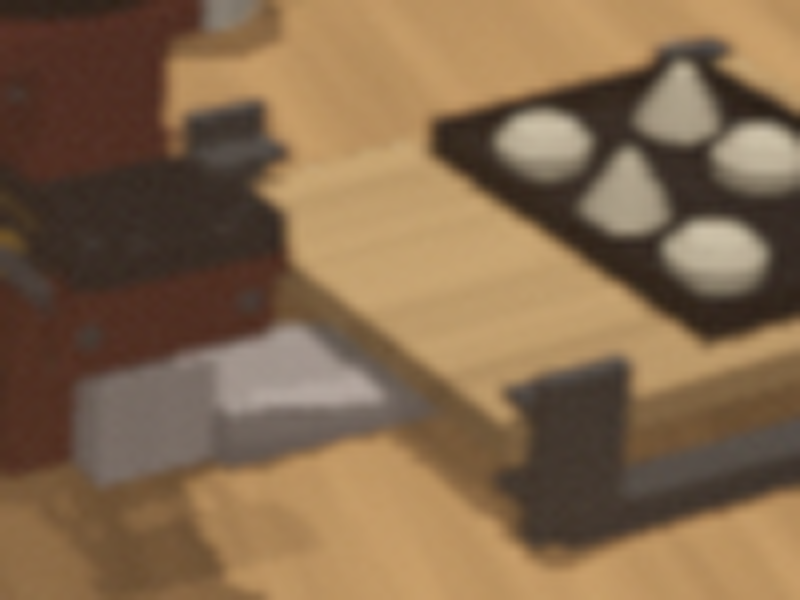

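```bash
python3 -m creep '[[0,0,0.01,0],[-0.001,0,0.02,0],[-0.003,0,0.03,0],[-0.004,0,0.04,0],[-0.005,0,0.05,0]]'; python3 -c "
from h import *
rep()"
```

```text
time_s: 13.05
position: [0.5338, 0.0094, 0.0852]
tool_rot: [-0.227, 1.573, 0.227]
contact_force: [-5.3, -1.8, -0.4]
width: 0.0006
t 13.05 TCP in stand x -0.1054 y 0.0006 z 0.0852, est tip x 0.0446 push 5.6 lat -0.2 F [-5.299  -1.7887 -0.4233]
```

```bash
python3 -m creep '[[0,0,0.008,0],[-0.001,0,0.015,0],[-0.001,0,0.022,0],[-0.002,0,0.03,0]]'; python3 -c "
from h import *
rep()"
python3 -m creep '[[0,0,0.008,0],[-0.001,0,0.014,0],[-0.001,0,0.02,0],[-0.002,0,0.025,0]]'; python3 -c "
from h import *
rep()"
```

```text
time_s: 13.45
position: [0.5381, 0.0107, 0.0849]
tool_rot: [-0.227, 1.577, 0.226]
contact_force: [-4.1, -0.0, -2.1]
width: 0.0003
t 13.45 TCP in stand x -0.1009 y 0.0006 z 0.0849, est tip x 0.0491 push 3.9 lat 1.2 F [-4.1036 -0.0077 -2.1093]
time_s: 13.85
position: [0.5417, 0.0118, 0.0846]
tool_rot: [-0.227, 1.58, 0.226]
contact_force: [-3.4, -0.8, -2.0]
width: 0.0002
t 13.85 TCP in stand x -0.0972 y 0.0006 z 0.0846, est tip x 0.0528 push 3.5 lat 0.2 F [-3.4114 -0.8282 -2.0167]
```

```bash
python3 -m creep '[[0,0,0.005,0],[0,0,0.01,0],[0,0,0.015,0]]'; python3 -c "
from h import *
rep()"
python3 -m creep '[[0,0,0.005,0],[0,0,0.01,0],[0,0,0.015,0]]'; python3 -c "
from h import *
rep();goal([.6,.05,.085],.29)"
```

```text
time_s: 14.15
position: [0.5435, 0.0122, 0.0844]
tool_rot: [-0.227, 1.583, 0.226]
contact_force: [-6.4, -2.1, 4.5]
width: 0.0004
t 14.15 TCP in stand x -0.0953 y 0.0005 z 0.0844, est tip x 0.0547 push 6.7 lat -0.1 F [-6.3856 -2.0523  4.5189]
time_s: 14.45
position: [0.5452, 0.0126, 0.0843]
tool_rot: [-0.227, 1.586, 0.226]
contact_force: [-7.3, -1.8, 6.5]
width: 0.0003
t 14.45 TCP in stand x -0.0936 y 0.0004 z 0.0843, est tip x 0.0564 push 7.5 lat 0.4 F [-7.3291 -1.8141  6.529 ]
t 14.45 pos [0.5452 0.0126 0.0843] units [-0.0115  0.1018  0.3154] turn -0.0004185153382043269 deg -0.15066552175355769 | axes x [-0.0263 -0.0048 -0.9996] z [ 0.9587  0.2833 -0.0266] q7 1.7582928709807584 F [-7.3291 -1.8141  6.529 ] w 0.000302651814517247
```

```bash
python3 -m creep '[[-0.001,0,0.004,0],[-0.001,0,0.008,0],[-0.002,0,0.012,0],[-0.002,0,0.016,0],[-0.003,0,0.02,0]]'; python3 -c "
from h import *
rep()"
```

```text
time_s: 14.95
position: [0.5483, 0.0135, 0.0844]
tool_rot: [-0.227, 1.588, 0.226]
contact_force: [-3.6, -1.1, -1.6]
width: 0.0004
t 14.95 TCP in stand x -0.0904 y 0.0004 z 0.0844, est tip x 0.0596 push 3.8 lat -0.1 F [-3.5878 -1.1297 -1.6452]
```

```bash
python3 -m creep '[[0,0,0.004,0],[-0.001,0,0.008,0],[-0.001,0,0.012,0],[-0.002,0,0.016,0],[-0.002,0,0.02,0]]'; python3 - <<'E'
from h import *
rep()
f={n:bot.grab_frame(n)[:,:,::-1] for n in ("side",)}
a=cv2.resize(f["side"][190:270,290:390],(800,600),interpolation=cv2.INTER_CUBIC)
cv2.imwrite("pics/c8.png",a)
E
```

```text
time_s: 15.45
position: [0.5518, 0.0146, 0.0844]
tool_rot: [-0.227, 1.589, 0.226]
contact_force: [-4.1, -0.3, -1.4]
width: 0.0008
t 15.45 TCP in stand x -0.0867 y 0.0004 z 0.0844, est tip x 0.0633 push 4.0 lat 0.9 F [-4.0622 -0.2596 -1.4012]
```

View pics/c8.png

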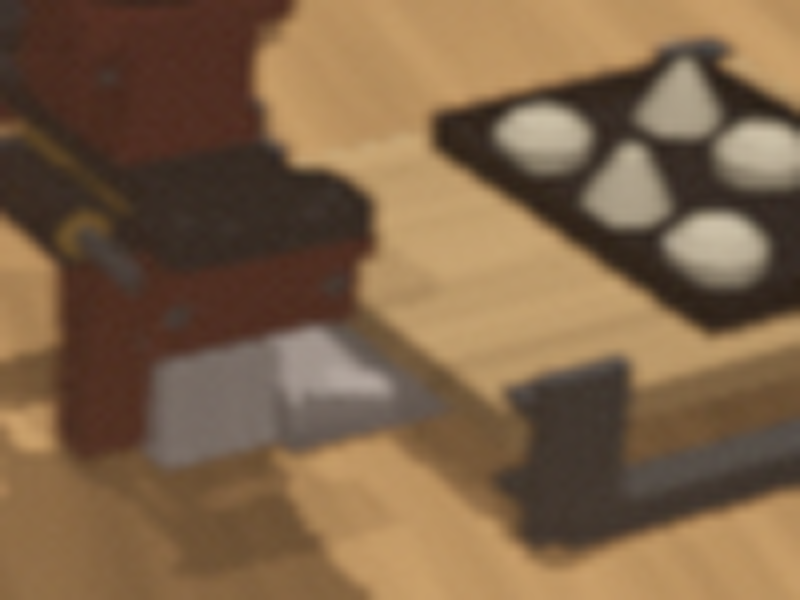

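```bash
python3 -m creep '[[0,0,0.004,0],[-0.001,0,0.008,0],[-0.001,0,0.011,0],[-0.001,0,0.014,0]]'; python3 -c "
from h import *
rep()"
python3 -m creep '[[0,0,0.004,0],[-0.001,0,0.008,0],[-0.001,0,0.011,0],[-0.001,0,0.014,0]]'; python3 -c "
from h import *
rep()"
```

```text
time_s: 15.9
position: [0.5548, 0.0156, 0.0844]
tool_rot: [-0.227, 1.588, 0.226]
contact_force: [-3.6, -1.0, -2.4]
width: 0.0002
t 15.9 TCP in stand x -0.0836 y 0.0005 z 0.0844, est tip x 0.0664 push 3.8 lat 0.1 F [-3.6285 -1.0224 -2.4056]
time_s: 16.3
position: [0.5575, 0.0164, 0.0844]
tool_rot: [-0.227, 1.588, 0.226]
contact_force: [-4.1, -1.2, -3.4]
width: 0.0007
t 16.3 TCP in stand x -0.0807 y 0.0005 z 0.0844, est tip x 0.0693 push 4.3 lat -0.0 F [-4.0812 -1.2382 -3.3857]
```

```bash
python3 -m creep '[[0,0,0.003,0],[0,0,0.006,0],[0,0,0.009,0]]'; python3 -c "
from h import *
rep()"
python3 -m creep '[[0,0,0.003,0],[0,0,0.006,0],[0,0,0.009,0]]'; python3 -c "
from h import *
rep()"
```

```text
time_s: 16.6
position: [0.5594, 0.017, 0.0844]
tool_rot: [-0.227, 1.588, 0.226]
contact_force: [-3.4, -1.2, -2.9]
width: 0.0005
t 16.6 TCP in stand x -0.0788 y 0.0005 z 0.0844, est tip x 0.0712 push 3.6 lat -0.2 F [-3.4059 -1.19   -2.9079]
time_s: 16.9
position: [0.56, 0.0171, 0.0843]
tool_rot: [-0.227, 1.591, 0.226]
contact_force: [-8.2, -2.3, 4.5]
width: 0.0003
t 16.9 TCP in stand x -0.0781 y 0.0005 z 0.0843, est tip x 0.0719 push 8.5 lat 0.1 F [-8.2328 -2.306   4.5207]
```

```bash
python3 -m creep '[[0,0,0.003,0],[-0.001,0,0.005,0]]'; python3 -c "
from h import *
rep()"
```

```text
time_s: 17.1
position: [0.5601, 0.0171, 0.0844]
tool_rot: [-0.227, 1.593, 0.225]
contact_force: [-6.6, -2.2, -1.4]
width: 0.0005
t 17.1 TCP in stand x -0.0780 y 0.0004 z 0.0844, est tip x 0.0720 push 7.0 lat -0.3 F [-6.5907 -2.2282 -1.399 ]
```

```bash
python3 -m creep '[[0,0,0.004,0],[0,0,0.008,0]]'; python3 -c "
from h import *
rep()"
```

```text
time_s: 17.3
position: [0.5604, 0.0172, 0.0844]
tool_rot: [-0.227, 1.596, 0.225]
contact_force: [-9.5, -2.9, 5.7]
width: 0.0004
t 17.3 TCP in stand x -0.0778 y 0.0004 z 0.0844, est tip x 0.0722 push 9.9 lat -0.1 F [-9.4973 -2.8981  5.7304]
```

```bash
python3 -m creep '[[-0.001,0,0.005,0],[-0.002,0,0.01,0]]'; python3 -c "
from h import *
rep()
cv2.imwrite('pics/c9.png',cv2.resize(bot.grab_frame('side')[190:270,290:390,::-1],(800,600),interpolation=cv2.INTER_CUBIC));rep()"
```

```text
time_s: 17.5
position: [0.5607, 0.0173, 0.0844]
tool_rot: [-0.227, 1.6, 0.225]
contact_force: [-8.9, -2.4, 1.4]
width: 0.001
t 17.5 TCP in stand x -0.0774 y 0.0004 z 0.0844, est tip x 0.0726 push 9.2 lat 0.2 F [-8.8905 -2.4475  1.3775]
t 17.55 TCP in stand x -0.0774 y 0.0003 z 0.0845, est tip x 0.0726 push 8.2 lat 0.4 F [-8.0191 -1.9314  1.4822]
```

View pics/c9.png

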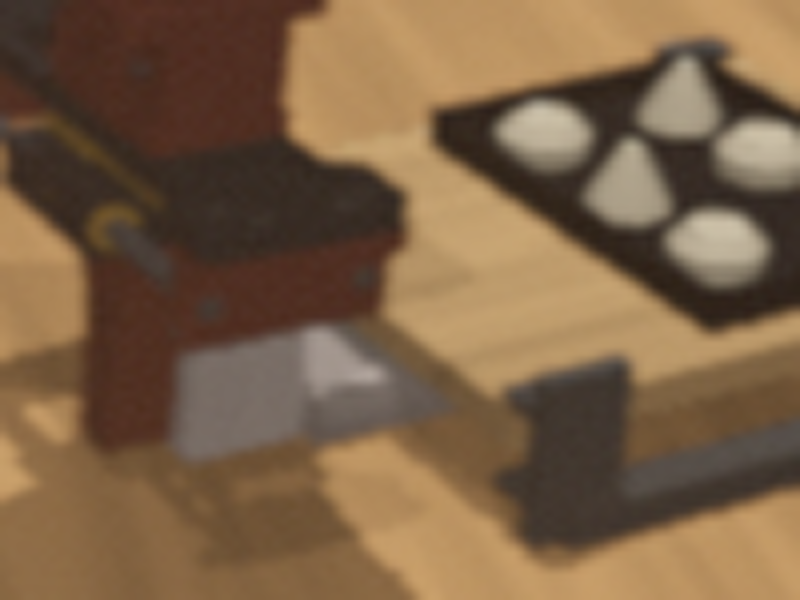

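```bash
python3 -m creep '[[0,0,0.005,0],[-0.001,0,0.01,0],[-0.001,0,0.014,0]]'; python3 -c "
from h import *
rep()"
```

```text
time_s: 17.85
position: [0.5611, 0.0173, 0.0844]
tool_rot: [-0.227, 1.606, 0.225]
contact_force: [-13.4, -2.8, 7.9]
width: 0.0004
t 17.85 TCP in stand x -0.0770 y 0.0003 z 0.0844, est tip x 0.0730 push 13.7 lat 1.1 F [-13.4124  -2.8325   7.9036]
```

```bash
python3 -m creep '[[-0.001,0,0.006,0],[-0.002,0,0.012,0],[-0.003,0,0.018,0]]'; python3 -c "
from h import *
rep()"
```

```text
time_s: 18.15
position: [0.5617, 0.0174, 0.0845]
tool_rot: [-0.227, 1.613, 0.224]
contact_force: [-13.7, -3.8, 5.7]
width: 0.0003
t 18.15 TCP in stand x -0.0764 y 0.0002 z 0.0845, est tip x 0.0736 push 14.2 lat 0.3 F [-13.6675  -3.7808   5.7247]
```

```bash
python3 -m creep '[[-0.002,0,0.007,0],[-0.003,0,0.014,0],[-0.004,0,0.021,0]]'; python3 -c "
from h import *
rep()"
```

```text
time_s: 18.45
position: [0.5623, 0.0175, 0.0846]
tool_rot: [-0.227, 1.621, 0.223]
contact_force: [-14.6, -3.3, 6.6]
width: 0.0006
t 18.45 TCP in stand x -0.0758 y 0.0002 z 0.0846, est tip x 0.0742 push 15.0 lat 1.0 F [-14.6172  -3.3399   6.5851]
```

```bash
python3 -m creep '[[0,0,-0.02,0],[0,0,-0.1,0],[-0.1,0,-0.3,0],[-0.3,0,-0.6,0],[-0.5,0,-0.8,0],[-0.6,0,-0.9,0],[-0.6,0,-0.9,0]]'; python3 - <<'E'
from h import *
rep()
f={n:bot.grab_frame(n)[:,:,::-1] for n in ("side","top")}
cv2.imwrite('pics/sideE.png',f["side"]); cv2.imwrite('pics/topE.png',f["top"])
cv2.imwrite('pics/c10.png',cv2.resize(f["side"][190:270,300:400],(800,600),interpolation=cv2.INTER_CUBIC))
cv2.imwrite('pics/t10.png',cv2.resize(f["top"][80:240,190:350],(600,600),interpolation=cv2.INTER_CUBIC))
E
```

```text
time_s: 19.15
position: [0.3971, -0.0326, 0.2193]
tool_rot: [-0.226, 1.613, 0.222]
contact_force: [0.3, 1.2, -0.1]
width: 0.0004
t 19.15 TCP in stand x -0.2484 y -0.0006 z 0.2193, est tip x -0.0984 push -0.6 lat 1.0 F [ 0.2776  1.1752 -0.124 ]
```

View pics/c10.png

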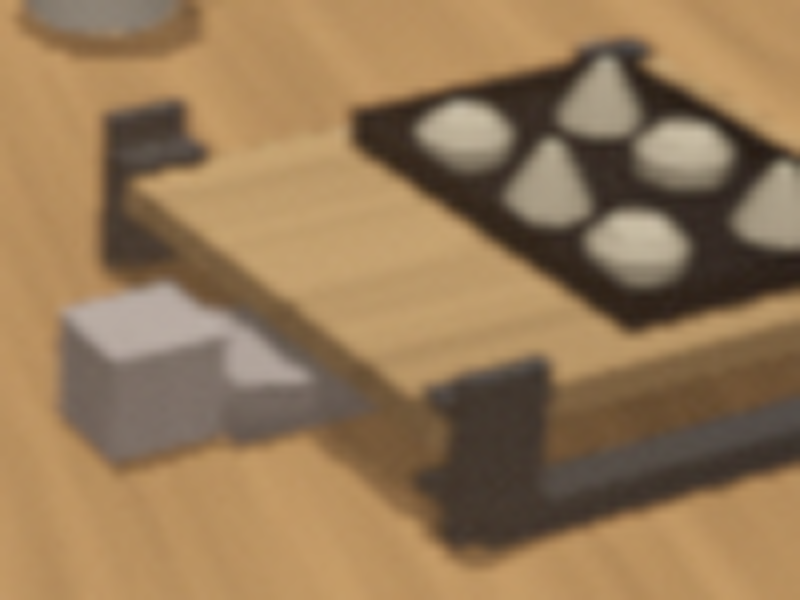

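View pics/t10.png

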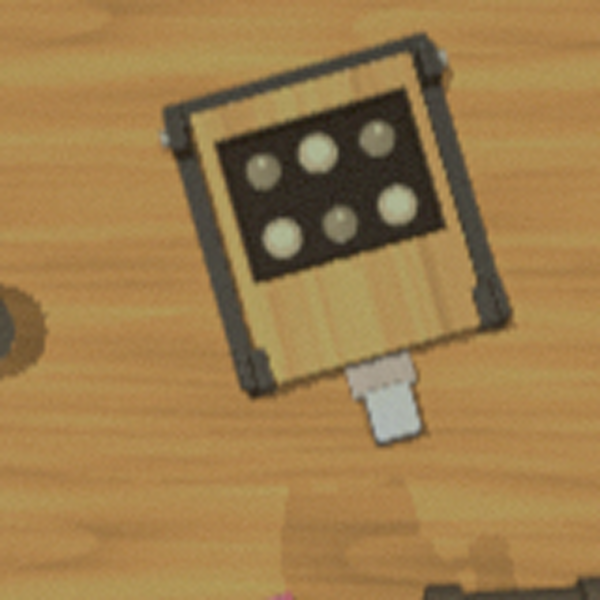

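```bash
python3 - <<'E'
from h import *
s0=cv2.imread('pics/side0.png');s1=cv2.imread('pics/sideE.png');t=cv2.imread('pics/topE.png')
z=lambda s:cv2.resize(s[195:260,305:370],(400,400),interpolation=cv2.INTER_CUBIC)
cv2.imwrite('pics/cmp.png',np.hstack([z(s0),z(s1)]))
S=np.array([.635,.039]);u=np.array([np.cos(.29),np.sin(.29)]);v=np.array([-u[1],u[0]])
W=lambda x,y,z:np.r_[S+u*x+v*y,z]
k=400/65
for n,zz in(("sag",.0327),("level",.042)):
  print(n,((proj(cam('side'),[W(-.008,.088,zz),W(-.008,0,zz),W(-.008,-.07,zz)])-[305,195])*k))
# wedge block top corners in t10: scale 600/160
c=cam("top")
p=(np.array([(366,400),(415,388),(424,432),(378,444)])+.5)*160/600-.5+[190,80]
b=cast(c,p,.04)[:,:2].mean(0)-S; print("block in stand",b@u,b@v,"tip x",b@u+.12)
E
```

```text
sag [[ 51.9805 132.5308]
 [161.6357 225.1736]
 [260.3171 308.5452]]
level [[ 52.7126 113.1927]
 [162.8979 204.8978]
 [262.1096 287.4698]]
block in stand -0.05199800934074198 -0.001870360128168767 tip x 0.06800199065925802
```

View pics/cmp.png

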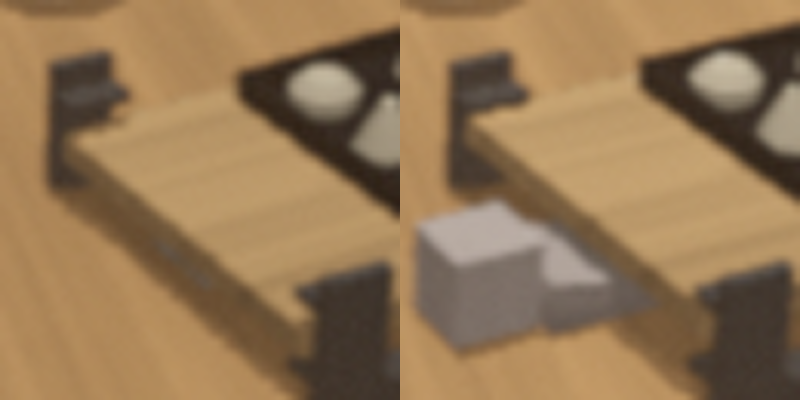

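```bash
python3 -c "
from h import *
rep();print(bot.close_job())"
```

```text
t 19.25 TCP in stand x -0.2464 y -0.0001 z 0.2173, est tip x -0.0964 push -0.6 lat -0.4 F [ 0.6601 -0.2041  0.2829]
the job is handed in; nothing more can be done
None
```

I put the wedge under the middle of the board's near edge and pushed it tight. I then backed the arm off and handed the job in at about 19 s; no verdict was reported.

- **How it was done:** I picked the tapered bare-metal piece left of the frame (top image pixel 223, 215). The piece on the right is the straight bar, and I left it alone. I gripped the wedge by its tail block, set it flat in front of the edge and let go. Then I pushed its rear face with shut fingers until it went tight.
- **Force:** the push was about 4 N while sliding freely, then climbed to 15 N with under 1 mm of movement near the end, within the 14 to 18 N target.
- **Board:** in the last side view its near corner had risen about 18 of the expected 19.5 px (8 to 9 mm), with its top against the clip lips. That is level within the tolerance.
- **Wedge:** it looks flat, about 2 mm off centre. The last top view puts its thin end about 68 mm past the studs. My estimate from the arm's position said 74 mm; part of that gap comes from the tool tilting about 0.05 rad under load.
- **Arm:** it ended well clear of everything, with force readings near zero.
- **Not measured:** the contact force between wedge and board. The fingers also pressed down on the wedge's tail with about 6 to 7 N during the last push, so I estimate 9 to 12 N, inside the 4.5 to 26 N limits.
- **Other objects:** the arm never went near the bar, cup or jar, but I did not measure their positions again at the end.

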